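# Hold a bayonet lid at the purge position

## Task

At the packing bench, pick up the grey lid with the bar handle, set it into the open metal canister with its two lugs down through the two entry slots until it sits flat on the rim, then twist it clockwise (seen from above) against the spring to the purge position, halfway (40 degrees) to the lock, where the handle points at the round studs. Do not turn it on into the lock click; finish while still gripping the lid and holding it there, because it springs back if let go. Leave the carton, the tape roll and the small knobbed cap where they are.

Things in the scene. Friction and masses are not known exactly. Their poses are not given: they have to be found in the camera images.
- lid: Bayonet lid, grey plastic, 0.12 kg, at first standing loose on the bench on its plug. Origin: centre of the plug's underside; z up, x along the handle bar and the lugs. Plug: 70 mm diameter, 24 mm high, bottom edge bevelled to 60 mm. Flange: 108 mm diameter, z = 24 to 30 mm. Half a turn about z gives the same lid.
- lid_bar (a point): Centre of the lid's handle bar, on its axis 50 mm above the lid's origin; axes as the lid's. The bar stands on the flange: 84 mm long (x), 16 mm wide (y, the width to grip), from 30 to 64 mm above the lid's origin.
- lug (a point): One of the lid's two steel lugs, at its underside, 38 mm from the axis at the lid's +x; the other is opposite at -x. Each is an upright round stud of 10 mm diameter, 8 mm high from the level of the lid's origin, edges rounded 3 mm, its outer side 43 mm from the axis. Axes as the lid's.
- canister: Open aluminium canister fixed to the bench: 106 mm outside, 98 mm inside diameter, 110 mm high, on a round foot of 130 mm. Origin: centre of its underside; z up, x through the two entry slots. The lid goes in with its x along the canister's x, either way round. Seated, the flange lies on the rim and the lid's origin is 86 mm above the canister's.
- rim (a point): Centre of the canister's mouth at rim height, 110 mm above the bench; axes as the canister's.
- slot (a point): Entry slot at the canister's +x, at the top of the ledge, 103 mm up; the other is opposite. The ledge (97 to 103 mm up) narrows the mouth to 76 mm; the slots in it are 17 mm wide. An upright rib outside marks each. Seated lugs have 3 mm play under the ledge and turn clockwise from above only.
- stud (a point): One of two round studs outside, just under the rim, 43 degrees clockwise from above of each rib: the handle bar points at them at the halfway (purge) position (40 degrees of ring turn plus 3 to 5 of play). A dark block outside, 75 degrees clockwise of the +x rib, holds the sprung catch that clicks over a lug.
- ring (a joint): Turn of the sprung ring in the canister, rad: 0 at rest, growing clockwise from above, stop at 1.5. The lugs sit in its 17 mm gaps (lid turns about 0.09 before the ring follows) and carry it along; its spring turns ring and lid back if let go (0.03 N m at 0, 0.17 at 0.7). 0.7 is halfway to the lock at 1.4; the catch is first felt at about 1.05.
- carton: Bystander: a closed cardboard carton 90 x 70 x 50 mm, origin under its centre.
- tape: Bystander: a roll of packing tape lying flat, 104 mm diameter, 48 mm high, origin under its centre.
- cap: Bystander: a small round grey cap without lugs, 80 mm diameter, 14 mm thick with a round knob to 36 mm, origin under its centre.
Mind the look-alikes: they are no part of the job. What is shaped like the lid but orange or pink is not meant.

How it is judged:
By the outcome, as a careful person would: the job done as asked, in the order asked, and still so for the second after the job is handed in, while the arm keeps its last pose, push and grip.
It also fails if it takes over 48 s, if anything falls off the work surface, if the arm or the gripper's body presses on something with over 40 N, if the wrist force passes 120 N, or if a joint passes its speed limit or range.

## Robot

A 7-joint arm with a two-finger parallel gripper is mounted at the origin on the work surface. World frame = base frame: x ahead of the robot, y to its left, z up, the work surface at z = 0. Lengths are in m, angles in rad, forces in N, time in s.
With the tool pointing down it reaches from about 0.425 to 0.875 m from the base axis. Payload 8.4 kg.
Tool frame: the origin (TCP) lies midway between the tips of the shut fingers; the grasp point (between the pads) lies 19 mm behind it (arm.pinch_z is the distance from the TCP to the grasp point, in m); x points along the fingers, y is the direction in which the jaws open and shut, and the axes are right-handed (so a half turn about x gives the same grasp; the last joint's range is limited). The gripper opens to 85 mm and grips with 20 to 120 N. Pads are 22 mm wide; open, the fingers measure 114 mm over their backs; the gripper's body (76 mm by 85 mm) begins 54 mm behind the grasp point. The pads swing forward as they close: fully open they stand 13 mm farther back than shut.
Start: joints at [-0.099, 0.333, 0.04, 1.465, -0.013, 1.343, -0.059], TCP at [0.65, -0, 0.231] pointing down, gripper open.
Joint ranges: [-2.58, 2.58], [-0.38, 2.09], [-1.3, 1.39], [0.25, 2.4], [-1.5, 4.64], [0.08, 2.09], [-2.65, 2.65]. Speed limits (rad/s): [2.22, 2.22, 2.79, 2.79, 3.14, 3.14, 3.14].

## Interface

Orientations are given as a unit quaternion [x, y, z, w].
In Python, from cell import arm gives the robot as it stands.
- The arm moves only by the tool play_rows, never from a script. Its argument "motion" is a list of rows, each a list of 6 numbers: the shift along the tool's x, y, z in mm, then the turn, a rotation vector about the tool's x, y, z in degrees. In form: [[x, y, z, ax, ay, az], ...]. A call has 1 to 12 rows; each row shifts and turns the pose as measured when the row begins, along the tool's axes as they then stand; what a row does not reach is not made up. A row lasts 1/10 s, in which the tool goes at most 50 mm and 8.59 degrees, less where a joint would pass 70% of its speed; a pose out of reach is approached as far as the arm can. A call with a gripper value outside its range is refused whole. "jaw" is the closure, from 0 (fully open) to 1 (shut), set as the call begins (left out, the last holds). The fingers move at their own pace and stop on an object; the grip force is fixed at half the most. Time passes only in rows, so rows that do not move let the fingers close. It gives the time, the measured TCP pose, the force and the opening at its end, in the units of the state.
- arm.state(): the state, without advancing time (a new reading comes with each control period).
- arm.grab_frame(name): name is "scene" or "side" or "wrist"; returns the picture (420x560x3 uint8, red, green, blue); there is no depth.
- arm.camera_model(name): a dict with "vfov" (degrees; the focal length in pixels is half the picture's height over the tangent of half this angle, whatever the lens; pixels are square), "cx", "cy" (the principal point, pixels), "pose" (4x4, takes a point from camera to world coordinates); the wrist camera has in their place "T_tool_cam" (4x4, takes a point from camera to tool coordinates, whose origin is the TCP and whose axes are the tool frame's). Camera axes: x right, y up, looking along -z (the intrinsics and any distortion apply to the point x, -y, -z); pixel columns grow to the right and rows downward; lengths in m; the calibration is good to about 2 mm. The wrist camera is an equidistant fisheye: a pixel r from the principal point sees the ray r / f radians off the axis. A picture is of the moment at which its call begins: read the wrist's pose just before it. camera_model takes no time and is no camera call.
- arm.finish_job(): hands the job in, once; it reports no verdict.
The state is a dict: "clock": time; "joint_positions": joint angles; "joint_velocities": joint speeds; "effort": joint torques, N m; "tool_pos": TCP position; "eef_rot": TCP orientation; "wrist_force": force on the tool from outside, world axes, zero at the start; "moment": the same for the moment, N m; "width": finger opening in m.
Only numpy, scipy, OpenCV 4.12 (cv2) and the standard library are available. Lean on these libraries where they do the work, as an engineer would, in place of code of your own. Each camera call takes 0.05 s, during which the arm holds its last target. There are 200 camera calls.

## Working session

There is one attempt and no reset: what is moved stays moved. The work goes in short steps, Python scripts to look and compute and a tool call to move; the robot and the scene stay as the last step left them, time stands still between calls to the robot, and variables do not carry over. Pictures are saved under pics/ and viewed, about 8 in all and at most 12, crops included, and the job is handed in when it is done.

Besides the shell and the picture viewer there is one more tool, called after ">>>" as a command line: name --pt "numbers of a row" for each row, then --argument value for the rest. play_rows: Moves the arm, as the interface text tells. Its arguments: {"type":"object","properties":{"motion":{"type":"array","items":{"type":"array","items":{"type":"number"}}},"jaw":{"type":"number"}},"required":["motion"]}

```bash
mkdir -p pics; ls; python3 - <<'E'
from cell import arm
import cv2,numpy as np
s=arm.state(); print({k:np.round(v,3).tolist() for k,v in s.items()}, arm.pinch_z)
for n in("scene","side","wrist"):
    im=arm.grab_frame(n); cv2.imwrite(f"pics/{n}0.png",im[:,:,::-1]); m=arm.camera_model(n)
    print(n,{k:np.round(v,4).tolist() if not isinstance(v,str) else v for k,v in m.items()})
E
```

```text
pics
{'clock': 0.0, 'joint_positions': [-0.099, 0.334, 0.04, 1.466, -0.013, 1.343, -0.059], 'joint_velocities': [0.002, 0.002, -0.0, -0.0, -0.0, -0.0, 0.0], 'effort': [0.0, -65.855, 1.366, -40.555, 0.017, 0.013, -0.0], 'tool_pos': [0.65, -0.0, 0.23], 'eef_rot': [-0.5, -0.5, 0.5, -0.5], 'wrist_force': [0.202, 0.81, 0.004], 'moment': [-0.006, -0.025, 0.018], 'width': 0.086} 0.0187
scene {'vfov': 46.6277, 'cx': 277.5788, 'cy': 213.6157, 'pose': [[-0.2887, -0.752, 0.5926, 1.125], [0.9573, -0.216, 0.1922, 0.2246], [-0.0166, 0.6227, 0.7822, 0.9206], [0.0, 0.0, 0.0, 1.0]]}
side {'vfov': 57.9484, 'cx': 281.3853, 'cy': 209.2842, 'pose': [[-0.958, 0.1409, -0.2498, 0.2716], [-0.2867, -0.4926, 0.8217, 0.8137], [-0.0073, 0.8588, 0.5123, 0.5902], [0.0, 0.0, 0.0, 1.0]]}
wrist {'vfov': 65.7065, 'cx': 282.7844, 'cy': 204.2561, 'T_tool_cam': [[0.0003, 0.2977, -0.9547, -0.1424], [1.0, -0.0004, 0.0002, 0.0001], [-0.0003, -0.9547, -0.2977, -0.0762], [0.0, 0.0, 0.0, 1.0]]}
```

View pics/scene0.png

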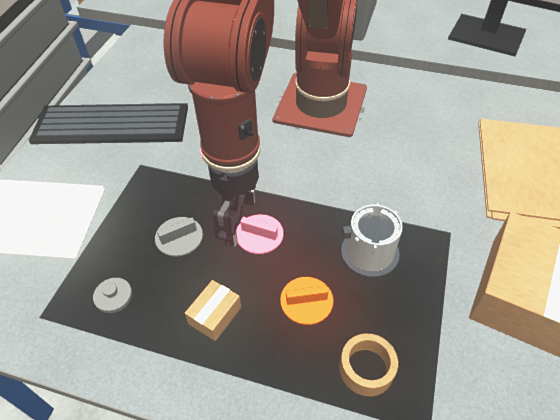

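View pics/side0.png

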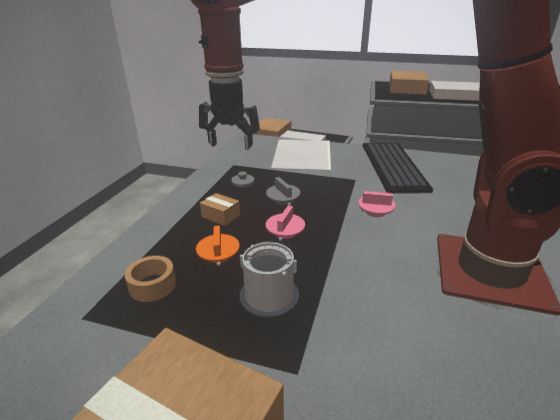

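The scene view shows the grey lid at about (179,233), the canister mouth at (377,222) and look-alikes in pink and orange. The side view shows the lid at (284,190) and the canister at (269,262). I'll enlarge the lid and canister in one composite.

```bash
cat > h.py <<'E'
import numpy as np, cv2
from cell import arm
from scipy.spatial.transform import Rotation as R
def K(m): return 210/np.tan(np.radians(m["vfov"])/2)
def T():
    s=arm.state(); t=np.eye(4); t[:3,:3]=R.from_quat(s["eef_rot"]).as_matrix(); t[:3,3]=s["tool_pos"]; return t
def ray(n,uv,tool=None):
    m=arm.camera_model(n); f=K(m); x=(uv[0]-m["cx"])/f; y=(uv[1]-m["cy"])/f
    if n=="wrist":
        r=np.hypot(x,y); k=np.sin(r)/r if r>0 else 1; d=np.array([x*k,-y*k,-np.cos(r)]); P=tool@m["T_tool_cam"]
    else: d=np.array([x,-y,-1]); P=np.array(m["pose"])
    return P[:3,3],P[:3,:3]@d
def onz(n,uv,z,tool=None):
    o,d=ray(n,uv,tool); return o+d*(z-o[2])/d[2]
def proj(n,p,tool=None):
    m=arm.camera_model(n); f=K(m); P=tool@m["T_tool_cam"] if n=="wrist" else np.array(m["pose"])
    c=P[:3,:3].T@(np.asarray(p)-P[:3,3]); c=c*[1,-1,-1]
    if n=="wrist":
        r=np.hypot(c[0],c[1]); k=np.arctan2(r,c[2])/r
    else: k=1/c[2]
    return np.array([m["cx"]+f*c[0]*k,m["cy"]+f*c[1]*k])
def crop(src,x,y,w,h,s): return cv2.resize(src[y:y+h,x:x+w],None,fx=s,fy=s,interpolation=cv2.INTER_CUBIC)
E
python3 - <<'E'
from h import *
a=cv2.imread("pics/scene0.png"); b=cv2.imread("pics/side0.png")
top=np.hstack([crop(a,145,205,66,50,6),crop(a,335,195,66,50,6)])
bot=np.hstack([crop(b,255,170,66,50,6),crop(b,235,235,66,50,6)])
cv2.imwrite("pics/c1.png",np.vstack([top,bot]))
print(onz("scene",(179,235),.03),onz("side",(284,190),.035),onz("scene",(376,222),.11),onz("side",(268,260),.11))
E
```

```text
[ 0.57134051 -0.19117014  0.03      ] [ 0.56820435 -0.19160173  0.035     ] [0.47556794 0.22956763 0.11      ] [0.47444726 0.2425251  0.11      ]
```

View pics/c1.png

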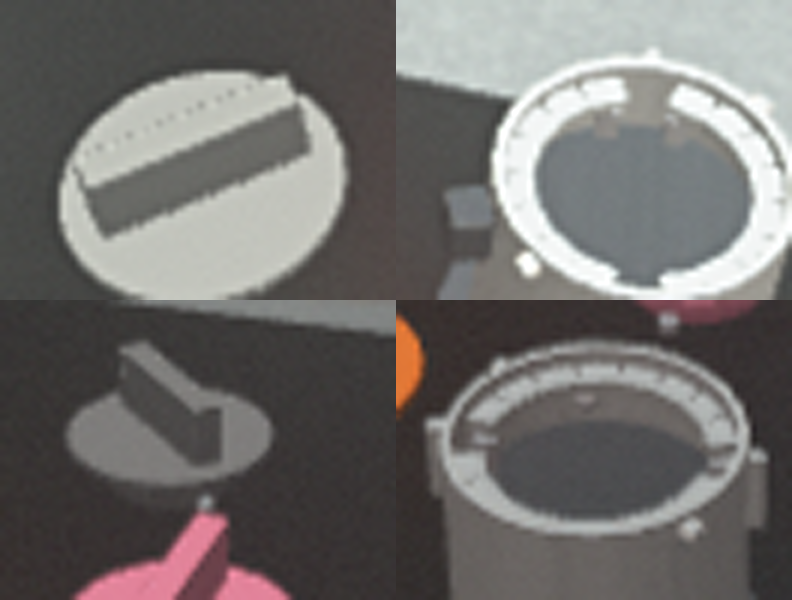

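View pics/wrist0.png

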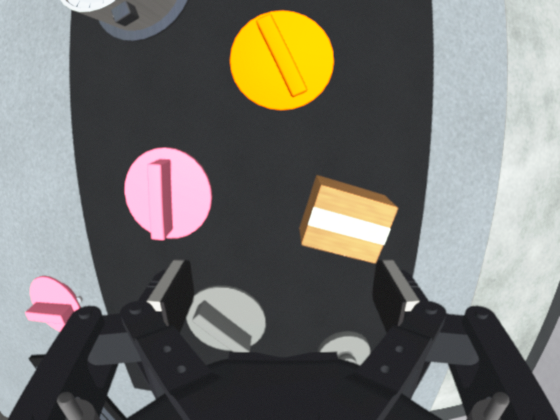

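The crops show the bar's top face centred near (176,227) in scene, slots at top (≈(443−335..)) and bottom of the mouth, block at left and stud at lower left. The wrist view shows the lid at (226,318), with the canister off the corner.

```bash
python3 - <<'E'
from h import *
c=lambda x,y,ox,oy:((x+.5)/6-.5+ox,(y+.5)/6-.5+oy)
f=lambda l,n,ox,oy,z:[onz(n,c(x,y,ox,oy),z) for x,y in l]
def ang(a,b): d=b-a; return np.degrees(np.arctan2(d[1],d[0]))
q=np.array(f([(85,190),(77,160),(298,104),(288,75)],"scene",145,205,.064))
print("bar scene",q.mean(0),ang(q[0],q[2]),ang(q[1],q[3]),np.linalg.norm(q[0]-q[2]))
# side: bar top z=.064 crop offset 255,170 ; y minus 300
q=np.array(f([(122,48),(147,43),(195,113),(220,108)],"side",255,170,.064))
print("bar side",q.mean(0),ang(q[0],q[2]),np.linalg.norm(q[0]-q[2]))
q=np.array(f([(649-396,98),(640-396,278)],"scene",335,195,.103)); print("slots scene",q,q.mean(0),ang(*q))
q=np.array(f([(472,140),(722,157)],"side",235-66,235,.103)); print("slots side",q,q.mean(0),ang(*q))
q=np.array(f([(435-396,130),(757-396,155)],"side",235,235,.105)); print("ribs side",q,q.mean(0),ang(*q),np.linalg.norm(q[0]-q[1]))
q=np.array(f([(443-396,140),(750-396,140),(600-396,42),(600-396,235)],"side",235,235,.11)); print("rim side",q,(q[0]+q[1])/2,(q[2]+q[3])/2)
q=np.array(f([(650-396,55),(640-396,300)],"scene",335,195,.11)); print("rim scene",q.mean(0),q)
print(T().round(3))
E
```

```text
bar scene [ 0.57305683 -0.19130931  0.064     ] 134.41928819613807 134.5750077110897 0.08285234740513456
bar side [ 0.56984389 -0.18578592  0.064     ] 133.49125422572112 0.0828120448915977
slots scene [[0.43977571 0.22610435 0.103     ]
 [0.51877532 0.23635201 0.103     ]] [0.47927551 0.23122818 0.103     ] 7.3910195404927785
slots side [[0.52077231 0.23960484 0.103     ]
 [0.43557641 0.22463796 0.103     ]] [0.47817436 0.2321214  0.103     ] -170.03617310390615
ribs side [[0.53403062 0.2403215  0.105     ]
 [0.42378813 0.22271567 0.105     ]] [0.47890937 0.23151859 0.105     ] -170.92643434031274 0.11163946645161626
rim side [[0.52665981 0.25059147 0.11      ]
 [0.42658385 0.22164321 0.11      ]
 [0.49330222 0.18184389 0.11      ]
 [0.46004404 0.28227037 0.11      ]] [0.47662183 0.23611734 0.11      ] [0.47667313 0.23205713 0.11      ]
rim scene [0.47941682 0.23045183 0.11      ] [[0.42589637 0.223121   0.11      ]
 [0.53293727 0.23778265 0.11      ]]
[[-0.001  1.     0.     0.65 ]
 [-0.    -0.    -1.    -0.   ]
 [-1.    -0.001  0.     0.231]
 [ 0.     0.     0.     1.   ]]
```

Both cameras agree: lid at about (0.5715,−0.189) with its bar at 134°, canister at (0.479,0.2315) with its slots at about 9°. Moving above the lid now.

>>> play_rows --pt "6 -10 24 0 0 0" --pt "6 -10 24 0 0 0" --pt "6 -10 24 0 0 0" --pt "6 -10 24 0 0 0" --pt "6 -10 24 0 0 0" --pt "6 -10 24 0 0 0" --pt "6 -10 24 0 0 0" --pt "6 -9 21 0 0 0" --pt "0 0 0 -8.5 0 0" --pt "0 0 0 -8.5 0 0" --pt "0 0 0 -8.5 0 0" --pt "0 0 0 -8.5 0 0" --jaw 0.4

```text
clock: 1.35
tool_pos: [0.5646, -0.1959, 0.1763]
eef_rot: [0.327, 0.629, -0.329, 0.624]
wrist_force: [0.8, 0.6, 0.7]
width: 0.0512
```

>>> play_rows --pt "0 0 0 -8.5 0 0" --pt "0 0 0 0 0 0"

```text
clock: 1.55
tool_pos: [0.564, -0.196, 0.1756]
eef_rot: [0.278, 0.653, -0.28, 0.646]
wrist_force: [0.2, -0.6, -0.3]
width: 0.0514
```

```bash
python3 - <<'E'
from h import *
t=T(); np.save("t1.npy",t); cv2.imwrite("pics/w1.png",arm.grab_frame("wrist")[:,:,::-1])
print(t.round(4),arm.state()["width"],arm.state()["joint_positions"])
g=t[:3,:3]; print("tool y ang",np.degrees(np.arctan2(g[1,1],g[0,1])))
print(proj("wrist",(.5715,-.189,.064),t))
E
```

```text
[[-0.0098  0.7254  0.6882  0.564 ]
 [ 0.0018  0.6883 -0.7254 -0.196 ]
 [-1.     -0.0058 -0.008   0.1756]
 [ 0.      0.      0.      1.    ]] 0.05095498082551992 [ 0.22392104  0.26850056  0.04249418  1.66514213 -0.01114965  1.21816735
  1.02290101]
tool y ang 43.495648812284706
[295.94985063 201.85062268]
```

View pics/w1.png

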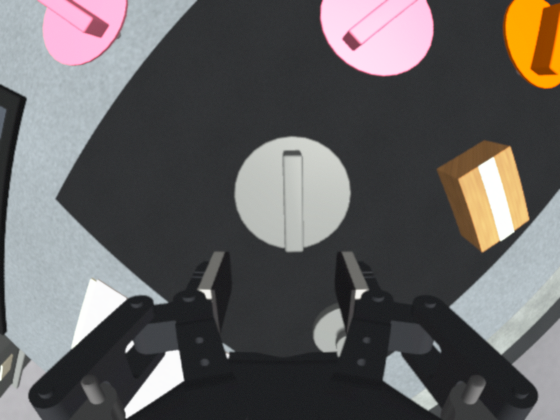

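The wrist view shows the bar upright in the picture, its top face running from about (292,156) to (293.5,250), centred at about (292.5,203). It is nearly aligned with the jaws.

```bash
python3 - <<'E'
from h import *
t=np.load("t1.npy")
a,b=onz("wrist",(291.7,156),.064,t),onz("wrist",(293.5,250),.064,t); c=(a+b)/2
print(a,b,c,np.linalg.norm(a-b),np.degrees(np.arctan2(*(a-b)[1::-1])))
for p in(c,np.array([.5715,-.189,.064])): print("tool delta mm",(t[:3,:3].T@(np.r_[p[:2],.035]-t[:3,3])*1e3).round(1))
E
```

```text
[ 0.54284193 -0.16421729  0.064     ] [ 0.60013142 -0.22137808  0.064     ] [ 0.57148667 -0.19279769  0.064     ] 0.08092861715128434 135.06443012607812
tool delta mm [140.6   8.4   4. ]
tool delta mm [140.6  11.    1.2]
```

>>> play_rows --pt "0 9 3 -1 -0.5 0.3" --pt "18 0 0 0 0 0" --pt "20 0 0 0 0 0" --pt "20 0 0 0 0 0" --pt "20 0 0 0 0 0" --pt "20 0 0 0 0 0" --pt "15 0 0 0 0 0" --pt "10 0 0 0 0 0" --pt "0 0 0 0 0 0"

```text
clock: 2.5
tool_pos: [0.5791, -0.188, 0.0485]
eef_rot: [0.282, 0.646, -0.281, 0.651]
wrist_force: [-0.7, -0.2, -0.2]
width: 0.0511
```

```bash
cat > st.py <<'E'
from h import *
s=arm.state(); t=T(); g=t[:3,:3]
print("t",round(s["clock"],2),"pos",(t[:3,3]*1e3).round(1),"yang",np.degrees(np.arctan2(g[1,1],g[0,1])).round(1),"tilt fix ay,az",np.degrees((g.T@np.cross(g[:,0],[0,0,-1]))[1:]).round(2),"F",np.round(s["wrist_force"],1),"M",np.round(s["moment"],2),"w",round(s["width"],4))
import sys
if len(sys.argv)>3:
    print("tool delta",(g.T@(np.array(sys.argv[1:4],float)*1e-3-t[:3,3])*1e3).round(1))
E
python3 st.py 571.5 -191.5 35
```

```text
t 2.5 pos [ 579.1 -188.    48.5] yang 43.0 tilt fix ay,az [ 0.36 -0.26] F [-0.7 -0.2 -0.2] M [0.02 0.02 0.05] w 0.0511
tool delta [13.5 -8.  -2.7]
```

>>> play_rows --pt "5 -8 -2.5 -1.5 0.3 -0.2" --pt "8 0 0 0 0 0" --pt "0 0 0 0 0 0"

```text
clock: 2.8
tool_pos: [0.5735, -0.1911, 0.0366]
eef_rot: [0.274, 0.65, -0.273, 0.653]
wrist_force: [0.0, 1.0, -0.4]
width: 0.0512
```

```bash
python3 st.py 571.5 -191.5 35
```

```text
t 2.8 pos [ 573.5 -191.1   36.6] yang 44.4 tilt fix ay,az [ 0.2  -0.16] F [ 0.   1.  -0.4] M [-0.03  0.   -0.04] w 0.0512
tool delta [ 1.5 -1.7 -1.1]
```

>>> play_rows --pt "0 -1.5 -1 0 0.2 -0.2" --pt "0 0 0 0 0 0" --pt "0 0 0 0 0 0" --pt "0 0 0 0 0 0" --pt "0 0 0 0 0 0" --pt "0 0 0 0 0 0" --pt "0 0 0 0 0 0" --pt "0 0 0 0 0 0" --jaw 1

```text
clock: 3.6
tool_pos: [0.5732, -0.191, 0.0381]
eef_rot: [0.274, 0.651, -0.275, 0.652]
wrist_force: [0.2, -0.4, -1.7]
width: 0.015
```

```bash
python3 st.py
```

```text
t 3.6 pos [ 573.2 -191.    38.1] yang 44.3 tilt fix ay,az [ 0.1  -0.03] F [ 0.2 -0.4 -1.7] M [-0.01  0.04 -0.05] w 0.015
```

The lid is gripped (width 15 mm). Next: lift, then carry.

>>> play_rows --pt "-10 0 0 0 0 0" --pt "-20 0 0 0 0 0" --pt "-22 0 0 0 0 0" --pt "-24 0 0 0 0 0" --pt "-24 0 0 0 0 0" --pt "-24 0 0 0 0 0" --pt "-22 0 0 0 0 0" --pt "-10 0 0 0 0 0" --pt "0 6 -10 0 0 0" --pt "0 12 -20 0 0 0" --pt "0 15 -25 0 0 0" --pt "0 15 -25 0 0 0"

```text
clock: 4.8
tool_pos: [0.5485, -0.0998, 0.2022]
eef_rot: [0.276, 0.65, -0.278, 0.651]
wrist_force: [0.2, 1.1, -2.3]
width: 0.0146
```

>>> play_rows --pt "0 15 -25 0 0 0" --pt "0 15 -25 0 0 0" --pt "0 15 -25 0 0 0" --pt "0 15 -25 0 0 0" --pt "0 15 -25 0 0 0" --pt "0 15 -25 0 0 0" --pt "0 15 -25 0 0 0" --pt "0 15 -25 0 0 0" --pt "0 15 -25 0 0 0" --pt "0 15 -25 0 0 0" --pt "0 10 -15 0 0 0" --pt "0 0 0 0 0 0"

```text
clock: 6.0
tool_pos: [0.4588, 0.2257, 0.1876]
eef_rot: [0.268, 0.659, -0.276, 0.647]
wrist_force: [0.6, -0.4, -1.7]
width: 0.0154
```

```bash
python3 st.py 479 231.5 195
```

```text
t 6.0 pos [458.8 225.7 187.6] yang 44.7 tilt fix ay,az [-0.63  1.  ] F [ 0.6 -0.4 -1.7] M [0.01 0.01 0.04] w 0.0154
tool delta [-7.9 18.3 10. ]
```

Now turn to a jaw angle of 99° and centre.

>>> play_rows --pt "-10 18 10 0 -0.6 1" --pt "0 0 0 -8.5 0 0" --pt "0 0 0 -8.5 0 0" --pt "0 0 0 -8.5 0 0" --pt "0 0 0 -8.5 0 0" --pt "0 0 0 -8.5 0 0" --pt "0 0 0 -8.5 0 0" --pt "0 0 0 -3 0 0" --pt "0 0 0 0 0 0"

```text
clock: 6.9
tool_pos: [0.473, 0.2254, 0.1884]
eef_rot: [-0.063, 0.709, 0.058, 0.7]
wrist_force: [0.3, -0.7, 0.4]
width: 0.0153
```

```bash
python3 st.py 479 231.5 190
```

```text
t 6.9 pos [473.  225.4 188.4] yang 99.9 tilt fix ay,az [-0.72  0.35] F [ 0.3 -0.7  0.4] M [ 0.06 -0.02 -0.02] w 0.0153
tool delta [-1.7  4.9  6.9]
```

>>> play_rows --pt "0 5 7 0.7 -0.7 0.3" --pt "0 0 0 0 0 0"

```text
clock: 7.1
tool_pos: [0.479, 0.231, 0.1874]
eef_rot: [-0.055, 0.705, 0.054, 0.705]
wrist_force: [-0.4, 0.2, -1.5]
width: 0.0153
```

```bash
python3 st.py 479 231.5 190; python3 - <<'E'
from h import *
a=arm.grab_frame("scene")[:,:,::-1]; b=arm.grab_frame("side")[:,:,::-1]; c=arm.grab_frame("wrist")[:,:,::-1]
for n,i in zip("abc",(a,b,c)): cv2.imwrite(f"pics/pre_{n}.png",i)
cv2.imwrite("pics/c2.png",np.hstack([crop(np.ascontiguousarray(a),320,165,100,110,4),crop(np.ascontiguousarray(b),220,190,100,110,4)]))
E
```

```text
t 7.1 pos [479.  231.  187.4] yang 98.9 tilt fix ay,az [-0.03  0.08] F [-0.4  0.2 -1.5] M [0.02 0.06 0.  ] w 0.0153
tool delta [-2.6  0.5  0.1]
```

View pics/c2.png

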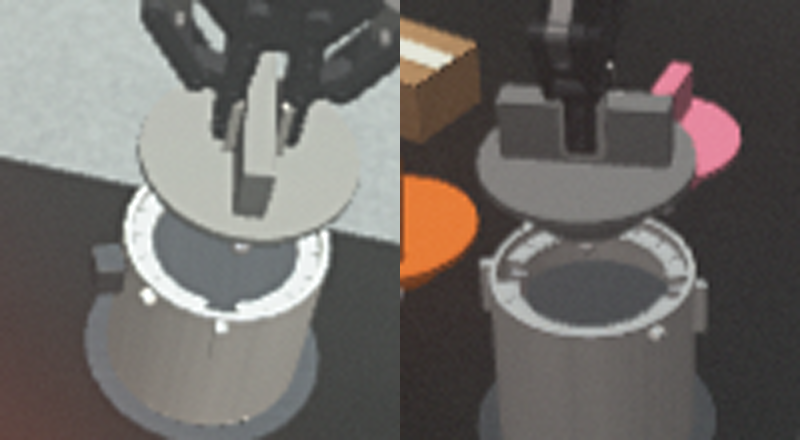

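The scene crop shows the flange from columns 354.5 to 410 with its bottom at row 225. The side crop shows it from 239 to 294 with its bottom at about row 245.5. I'll compare these with the projected model.

```bash
cat > cmpf.py <<'E'
from h import *
from scipy.optimize import least_squares
th=np.linspace(0,2*np.pi,361)
def ext(n,x,y,r,zs):
    P=np.array([proj(n,(x+r*np.cos(a),y+r*np.sin(a),z)) for z in zs for a in th[::3]]); return P[:,0].min(),P[:,0].max(),P[:,1].max()
zt=.1874-.0381
for n,obs in(("scene",(354.5,410,225)),("side",(239,294,245.5))):
    print(n,np.round(ext(n,.479,.231,.054,(zt+.024,zt+.03)),1),obs)
def res(p): return np.r_[[np.array(ext(n,p[0],p[1],.054,(zt+.024,zt+.03)))-o for n,o in(("scene",(354.5,410,225)),("side",(239,294,245.5)))]].ravel()
print(least_squares(res,[.479,.231],diff_step=1e-3).x)
# canister rim from the same pictures
def res2(p): return np.r_[np.array(ext("side",p[0],p[1],.053,(.11,)))-(220+90/4,220+297/4,190+336/4),(np.array(ext("scene",p[0],p[1],.053,(.11,)))-(320+122/4,320+331/4,165+320/4))]
r=least_squares(res2,[.479,.231],diff_step=1e-3); print(r.x,r.fun.round(1))
E
python3 cmpf.py
```

```text
scene [353.5 409.2 225.8] (354.5, 410, 225)
side [239.  294.4 247. ] (239, 294, 245.5)Traceback (most recent call last):
  File "cmpf.py", line 10, in <module>
    print(least_squares(res,[.479,.231],diff_step=1e-3).x)
          ~~~~~~~~~~~~~^^^^^^^^^^^^^^^^^^^^^^^^^^^^^^^^
    return func(*args, **kwargs)
    result = trf(vector_fun.fun, vector_fun.jac, x0, f0, J0, lb, ub, ftol, xtol,
                 gtol, max_nfev, x_scale, loss_function, tr_solver,
                 tr_options.copy(), verbose, callback=callback_wrapped)
    return trf_no_bounds(
        fun, jac, x0, f0, J0, ftol, xtol, gtol, max_nfev, x_scale,
        loss_function, tr_solver, tr_options, verbose, callback=callback)
    J = jac(x)
    self._update_jac()
    ~~~~~~~~~~~~~~~~^^
    self.J = self.jac_wrapped(xp_copy(self.x), f0=self.f)
             ~~~~~~~~~~~~~~~~^^^^^^^^^^^^^^^^^^^^^^^^^^^^
    J, dct = approx_derivative(
             ~~~~~~~~~~~~~~~~~^
        self.fun,
        ^^^^^^^^^
    ...<2 lines>...
        **self.finite_diff_options,
        ^^^^^^^^^^^^^^^^^^^^^^^^^^^
    )
    ^
    J, _nfev = _dense_d
[... 615 characters left out ...]
^^^^^^^^^^^^^^^^^^^^^^^^^^^^
  File "cmpf.py", line 9, in res
    def res(p): return np.r_[[np.array(ext(n,p[0],p[1],.054,(zt+.024,zt+.03)))-o for n,o in(("scene",(354.5,410,225)),("side",(239,294,245.5)))]].ravel()
                                       ~~~^^^^^^^^^^^^^^^^^^^^^^^^^^^^^^^^^^^
  File "cmpf.py", line 5, in ext
    P=np.array([proj(n,(x+r*np.cos(a),y+r*np.sin(a),z)) for z in zs for a in th[::3]]); return P[:,0].min(),P[:,0].max(),P[:,1].max()
                ~~~~^^^^^^^^^^^^^^^^^^^^^^^^^^^^^^^^^^^
  File "h.py", line 16, in proj
    m=arm.camera_model(n); f=K(m); P=tool@m["T_tool_cam"] if n=="wrist" else np.array(m["pose"])
ValueError: time passes only in moves, steps and waits
```

```bash
sed -i 's/^def K/from functools import lru_cache\nCM=lru_cache(None)(arm.camera_model)\ndef K/; s/m=arm.camera_model(n)/m=CM(n)/' h.py; python3 cmpf.py 2>&1 | tail -4
```

```text
scene [353.5 409.2 225.8] (354.5, 410, 225)
side [239.  294.4 247. ] (239, 294, 245.5)
[0.47875197 0.23158167]
[0.47812868 0.23142857] [-0.5 -0.3 -0.6  0.6 -0.3 -1. ]
```

Lid and canister centres agree within 1 mm. Descending.

>>> play_rows --pt "8 0 0 0 0 0" --pt "10 0 0 0 0 0" --pt "10 0 0 0 0 0" --pt "8 0 0 0 0 0" --pt "0 0 0 0 0 0"

```text
clock: 7.75
tool_pos: [0.478, 0.2302, 0.1474]
eef_rot: [-0.056, 0.706, 0.054, 0.704]
wrist_force: [-0.9, 0.3, -0.5]
width: 0.0151
```

```bash
python3 st.py 478.4 230.9 124
```

```text
t 7.75 pos [478.  230.2 147.4] yang 98.9 tilt fix ay,az [-0.16  0.14] F [-0.9  0.3 -0.5] M [-0.02  0.03 -0.01] w 0.0151
tool delta [23.4  0.7  0.6]
```

>>> play_rows --pt "3 0.7 0.5 0 -0.2 0.1" --pt "3 0 0 0 0 0" --pt "3 0 0 0 0 0" --pt "2 0 0 0 0 0"

```text
clock: 8.15
tool_pos: [0.4787, 0.2312, 0.136]
eef_rot: [-0.055, 0.704, 0.055, 0.706]
wrist_force: [-1.0, -0.6, -1.1]
width: 0.0148
```

```bash
python3 st.py 478.4 230.9 124
```

```text
t 8.15 pos [478.7 231.2 136. ] yang 98.9 tilt fix ay,az [0.1  0.01] F [-1.  -0.6 -1.1] M [-0.06  0.04 -0.04] w 0.0148
tool delta [12.  -0.2 -0.4]
```

The lugs are below the ledge top with no force. Continuing down to the seat.

>>> play_rows --pt "3 0 0 0 0 0" --pt "3 0 0 0 0 0" --pt "2 0 0 0 0 0" --pt "2 0 0 0 0 0" --pt "1.5 0 0 0 0 0"

```text
clock: 8.65
tool_pos: [0.479, 0.2313, 0.1238]
eef_rot: [-0.055, 0.704, 0.055, 0.706]
wrist_force: [-0.2, 0.1, 1.5]
width: 0.0152
```

```bash
python3 st.py 478.4 230.9 124
```

```text
t 8.65 pos [479.  231.3 123.8] yang 98.9 tilt fix ay,az [0.14 0.  ] F [-0.2  0.1  1.5] M [-0.12  0.07 -0.01] w 0.0152
tool delta [-0.2 -0.3 -0.6]
```

>>> play_rows --pt "1.5 0 0 0 0 0" --pt "1.5 0 0 0 0 0" --pt "1.5 0 0 0 0 0"

```text
clock: 8.95
tool_pos: [0.479, 0.2312, 0.1236]
eef_rot: [-0.055, 0.704, 0.054, 0.706]
wrist_force: [-7.0, -4.8, 14.5]
width: 0.0145
```

```bash
python3 st.py 478.4 230.9 124
```

```text
t 8.95 pos [479.  231.2 123.6] yang 98.8 tilt fix ay,az [0.18 0.06] F [-7.  -4.8 14.5] M [-0.49  1.45  0.08] w 0.0145
tool delta [-0.4 -0.2 -0.7]
```

Seated: z stopped at 123.6 mm with 14 N. Now the twist clockwise (+ax).

>>> play_rows --pt "0.3 0 0 5 0 0" --pt "0.3 0 0 7 0 0" --pt "0.3 0 0 7 0 0" --pt "0.3 0 0 7 0 0" --pt "0.3 0 0 6 0 0" --pt "0.3 0 0 0 0 0"

```text
clock: 9.55
tool_pos: [0.4795, 0.2303, 0.1238]
eef_rot: [0.149, 0.689, -0.149, 0.693]
wrist_force: [-0.7, -0.7, 2.1]
width: 0.0148
```

```bash
python3 st.py 478.4 230.9 124; python3 - <<'E'
from h import *
C=np.array([.4783,.2315])
c=lambda x,y,ox,oy:((x+.5)/6-.5+ox,(y+.5)/6-.5+oy)
for z in(.098,.101,.104):
    for n,uv in(("scene",c(527-396,263,335,195)),("side",c(690-396,230,235,235))):
        d=onz(n,uv,z)[:2]-C; print(z,n,np.linalg.norm(d).round(4),np.degrees(np.arctan2(d[1],d[0])).round(1))
E
```

```text
t 9.55 pos [479.5 230.3 123.8] yang 65.7 tilt fix ay,az [ 0.31 -0.02] F [-0.7 -0.7  2.1] M [-0.23  0.11  0.08] w 0.0148
tool delta [-0.2  0.1 -1.2]
0.098 scene 0.0531 -39.0
0.098 side 0.0492 146.9
0.101 scene 0.0548 -37.5
0.101 side 0.052 144.4
0.104 scene 0.0565 -36.0
0.104 side 0.0548 142.2
```

>>> play_rows --pt "0.3 0 0 5 0 0" --pt "0.3 0 0 4 0 0" --pt "0.3 0 0 1.5 0 0" --pt "0.3 0 0 0 0 0"

```text
clock: 9.95
tool_pos: [0.4796, 0.2302, 0.1237]
eef_rot: [0.209, 0.673, -0.209, 0.678]
wrist_force: [-1.8, -2.5, 4.4]
width: 0.015
```

```bash
python3 st.py 478.4 230.9 124; python3 - <<'E'
from h import *
a=np.ascontiguousarray(arm.grab_frame("scene")[:,:,::-1]); b=np.ascontiguousarray(arm.grab_frame("side")[:,:,::-1])
cv2.imwrite("pics/c3.png",np.hstack([crop(a,332,170,80,100,5),crop(b,228,210,80,100,5)]))
E
python3 st.py
```

```text
t 9.95 pos [479.6 230.2 123.7] yang 55.6 tilt fix ay,az [ 0.36 -0.07] F [-1.8 -2.5  4.4] M [-0.29  0.45  0.07] w 0.015
tool delta [-0.3 -0.1 -1.4]
t 10.05 pos [479.6 230.2 123.7] yang 55.6 tilt fix ay,az [ 0.35 -0.07] F [-2.1 -2.   5. ] M [-0.25  0.54  0.14] w 0.0151
```

View pics/c3.png

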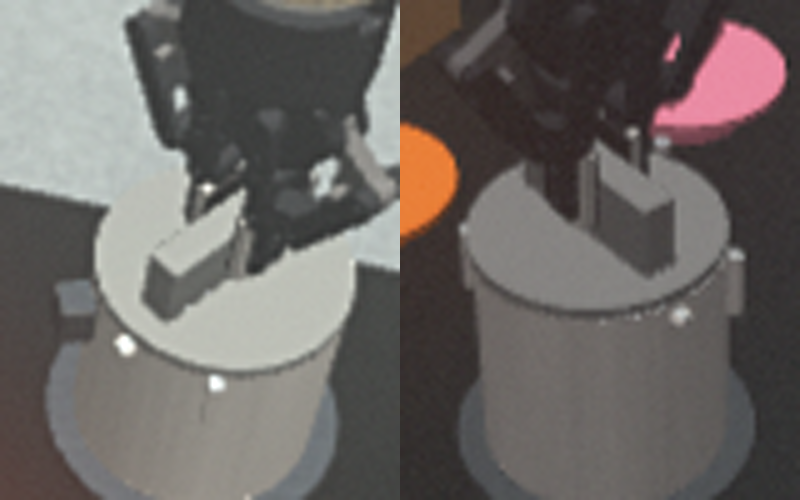

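The lid is flat on the rim. In the scene crop the bar's near end points at the stud at (125,345), and in the side crop the other end points near the stud at (680,315). I'll check the angles numerically.

```bash
python3 - <<'E'
from h import *
sc=lambda x,y,z:onz("scene",((x+.5)/5-.5+332,(y+.5)/5-.5+170),z)[:2]
sd=lambda x,y,z:onz("side",((x-400+.5)/5-.5+228,(y+.5)/5-.5+210),z)[:2]
A=lambda d:np.degrees(np.arctan2(d[1],d[0])).round(1)
e1=(sc(148,262,.15)+sc(180,277,.15))/2; e2=(sd(638,211,.15)+sd(672,197,.15))/2
d=e1-e2; print("bar",A(d),np.linalg.norm(d),(e1+e2)/2)
d=sc(243,190,.15)-sc(148,262,.15); print("bar edge scene",A(-d)); d=sd(638,211,.15)-sd(598,145,.15); print("bar edge side",A(-d), A(sd(600,148,.15)-sd(672,197,.15)))
for z in(.1,.103):
    d=sc(125,345,z)-sd(680,315,z); print("studs",z,A(d),np.linalg.norm(d))
    d=sc(217,383,z)-sd(735,257,z); print("ribs",z,A(d),np.linalg.norm(d)); 
    d=sd(466,230,z)-sd(735,257,z); print("ribs side",A(d),np.linalg.norm(d))
E
```

```text
bar -34.6 0.08555141717974414 [0.48246254 0.23223963]
bar edge scene -32.6
bar edge side -52.5 -32.1
studs 0.1 -35.8 0.10448169261512967
ribs 0.1 10.6 0.10640360368500427
ribs side 7.0 0.11383107876380381
studs 0.103 -36.2 0.1090202587842433
ribs 0.103 8.4 0.10886766206948423
ribs side 7.0 0.11313446582431405
```

The bar is at about −34.4°, the studs at −36° and the target about −36.5° to −37°. Adding about 2° and holding.

>>> play_rows --pt "0.3 0 0 2.3 0 0" --pt "0.3 0 0 0 0 0" --pt "0.3 0 0 0 0 0"

```text
clock: 10.35
tool_pos: [0.4797, 0.2301, 0.1236]
eef_rot: [0.22, 0.67, -0.221, 0.674]
wrist_force: [-2.9, -3.0, 6.2]
width: 0.015
```

```bash
python3 st.py
```

```text
t 10.35 pos [479.7 230.1 123.6] yang 53.7 tilt fix ay,az [ 0.37 -0.09] F [-2.9 -3.   6.2] M [-0.31  0.67  0.07] w 0.015
```

>>> play_rows --pt "0.3 0 0 0 0 0" --pt "0.3 0 0 0 0 0" --pt "0.3 0 0 0 0 0" --pt "0.3 0 0 0 0 0" --pt "0.3 0 0 0 0 0"

```text
clock: 10.85
tool_pos: [0.4799, 0.2301, 0.1236]
eef_rot: [0.217, 0.671, -0.216, 0.676]
wrist_force: [-3.1, -1.2, 5.5]
width: 0.0154
```

```bash
python3 st.py;  python3 - <<'E'
from h import *
a=np.ascontiguousarray(arm.grab_frame("scene")[:,:,::-1]); b=np.ascontiguousarray(arm.grab_frame("side")[:,:,::-1])
cv2.imwrite("pics/c4.png",np.hstack([crop(a,332,170,80,100,5),crop(b,228,210,80,100,5)]))
E
```

```text
t 10.85 pos [479.9 230.1 123.6] yang 54.3 tilt fix ay,az [ 0.37 -0.13] F [-3.1 -1.2  5.5] M [-0.34  0.66  0.04] w 0.0154
```

View pics/c4.png

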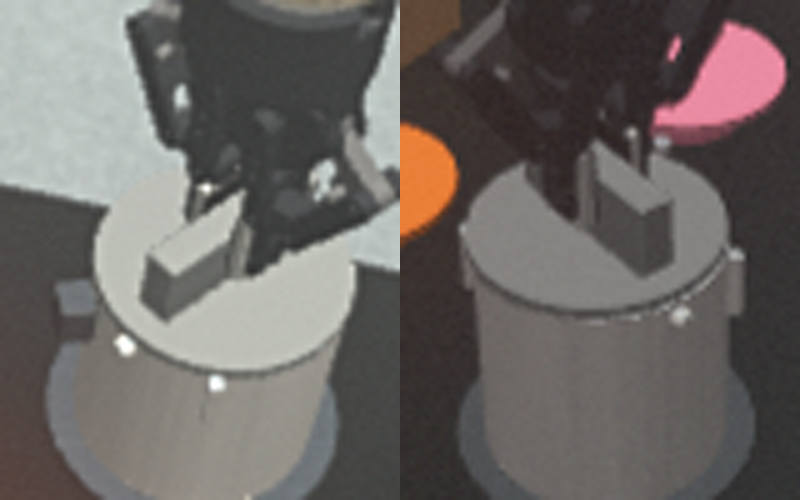

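The lid is flat with no gap visible, and the bar points at the studs in both views. One last 1° trim against the creep, then hand in.

>>> play_rows --pt "0.3 0 0 1.2 0 0"

```text
clock: 11.05
tool_pos: [0.4799, 0.23, 0.1236]
eef_rot: [0.223, 0.669, -0.223, 0.674]
wrist_force: [-2.7, -1.4, 6.0]
width: 0.0149
```

```bash
python3 st.py; python3 -c "
from cell import arm
print(arm.finish_job())"; python3 st.py
```

```text
t 11.05 pos [479.9 230.  123.6] yang 53.3 tilt fix ay,az [ 0.37 -0.14] F [-2.7 -1.4  6. ] M [-0.29  0.73  0.37] w 0.0149
the job is handed in; nothing more can be done
None
the job is handed in; nothing more can be done
```

The grey lid is seated in the canister and turned clockwise to the purge position. I handed the job in at about 11 s with the lid still gripped and held there.

- **Seating:** The lugs went through the slots without force. Under about 14 N of push the tool stopped at 123.6 mm, against about 124 mm expected for a seated lid. The pictures show the flange flat on the rim.
- **Turn:** The lid turned about 45.5°, which puts the handle at about −36.7°. I measured the studs at about −36°, so the ring should be at about 40°, well short of the point where the catch is first felt.
- **Hold:** At hand-in the jaws were 15 mm apart on the 16 mm bar and the wrist force was about 7 N.
- **Uncertain:**
  - My estimates of the canister's slot angle differed by about 3° (7° to 10°), so the ring angle is only good to about ±2°.
  - The wrist moment was too noisy to confirm the ring angle.
  - The hold crept back about 0.6° over 0.5 s, so I added a last trim of about 1°. No picture was taken after that trim.
- **Bystanders:** I did not go near the carton, tape roll or cap, but I took no final picture of them.

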